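# Make up two saw service kits

## Task

Make up two kits for the panel saw: for blade changes, in the long narrow tray, the big spanner in the long compartment and the pine block in the short one; for setting the fence, in the nearly square tray, the small spanner in the wide compartment and the tape measure in the narrow one. Each thing must rest flat on its compartment's floor, the same way up as you found it and not propped on a wall. Leave the sanding block and the box of screws where they are.

Things in the scene. Friction and masses are not known exactly. Their poses are not given: they have to be found in the camera images.
- long_tray: Long, narrow, low plywood tray for the blade-change kit, 106 (x) x 296 (y) mm, walls 15 mm high over the bench, 6 mm thick, floor 4 mm thick; fixed. Origin: centre of its underside; y runs along its length. A cross wall divides it into a long compartment (94 mm in x by 186 mm in y inside, centre at y = +49 mm) and a short one (94 by 92 mm inside, centre at y = -96 mm).
- square_tray: Nearly square, low plywood tray for the fence-setting kit, 156 (x) x 162 (y) mm, walls 15 mm high over the bench, 6 mm thick, floor 4 mm thick; fixed. Origin: centre of its underside. A wall along x divides it into a wide compartment (144 mm in x by 86 mm in y inside, centre at y = +32 mm) and a narrow one (144 by 58 mm inside, centre at y = -46 mm).
- big_spanner: The longer of two plain steel spanners, 164 mm long (y), 37 mm wide at the open jaw (at -y), shank about 19 mm wide, 8 mm thick, 0.26 kg, lying flat. Origin: centre of the underside; z up. Grip across the shank (x) at the origin.
- small_spanner: The shorter of two plain steel spanners, 114 mm long (y), 25 mm wide at the open jaw (at -y), shank under 18 mm wide, 6 mm thick, 0.11 kg, lying flat. Origin: centre of the underside; z up. Grip across the shank (x) at the origin.
- pine_block: Solid block of bare pine, 70 (x) x 75 (y) x 45 (z) mm, 0.12 kg, used to wedge the saw blade. Origin: centre of the underside; z up. Grip across x.
- tape_measure: Yellow and black tape measure standing on edge, 38 (x) x 80 (y) x 66 (z) mm, case 34 mm wide, 0.28 kg; its end hook lies low at -y. Origin: centre of the underside; z up. Grip across the case (x), upper half.
- sanding_block: Bystander: cork and paper sanding block, 62 (x) x 112 (y) x 30 (z) mm, longer and lower than the pine block. Belongs to no kit; loose. Origin: centre of the underside.
- screw_box: Bystander: small open card box of screws, 65 (x) x 90 (y) x 35 (z) mm, beyond the trays. Belongs to no kit; loose. Origin: centre of the underside.

How it is judged:
At the end, for the whole second after the job is handed in: Each kit thing rests upright on its compartment's floor (origin under 9 mm above tray underside, tilt under 0.1 rad), centred as walls allow (along/across, mm: big spanner 20/36, block 18/18, small spanner 32/36, tape 36/14), at rest; sanding block and screw box within 30 mm of their starts (x of big_spanner in the frame of long_tray between -0.036 and 0.036 m and y of big_spanner in the frame of long_tray between 0.029 and 0.069 m and z of each of big_spanner, pine_block in the frame of long_tray below 0.009 m and angle between each of big_spanner, pine_block, small_spanner, tape_measure's own z axis and vertical below 0.1 rad and linear speed of each of big_spanner, pine_block, small_spanner, tape_measure below 0.02 m/s and angular speed of each of big_spanner, pine_block, small_spanner, tape_measure below 0.2 rad/s and x of pine_block in the frame of long_tray between -0.018 and 0.018 m and y of pine_block in the frame of long_tray between -0.114 and -0.078 m and x of small_spanner in the frame of square_tray between -0.032 and 0.032 m and y of small_spanner in the frame of square_tray between -0.004 and 0.068 m and z of each of small_spanner, tape_measure in the frame of square_tray below 0.009 m and x of tape_measure in the frame of square_tray between -0.036 and 0.036 m and y of tape_measure in the frame of square_tray between -0.06 and -0.032 m and distance of each of sanding_block, screw_box from where it was at the start of the episode below 0.03 m); the robot touches nothing.
It fails at once if the sanding block is moved by more than 30 mm (distance of sanding_block from where it was at the start of the episode above 0.03 m).
It fails at once if the screw box is moved by more than 30 mm (distance of screw_box from where it was at the start of the episode above 0.03 m).
It also fails if it takes over 112 s, if anything falls off the work surface, if the arm or the gripper's body presses on something with over 40 N, if the wrist force passes 120 N, or if a joint passes its speed limit or range.

## Robot

A 7-joint arm with a two-finger parallel gripper is mounted at the origin on the work surface; the furniture and walls round the work are solid. World frame = base frame: x ahead of the robot, y to its left, z up, the work surface at z = 0. Lengths are in m, angles in rad, forces in N, time in s.
With the tool pointing down it reaches from about 0.425 to 0.875 m from the base axis. Payload 8.4 kg.
Tool frame: the origin (TCP) lies midway between the tips of the shut fingers; the grasp point (between the pads) lies 19 mm behind it; z points along the fingers, y is the line along which they close (so a half turn about z gives the same grasp; the last joint's range is limited). The gripper opens to 85 mm and grips with 20 to 120 N. Pads are 22 mm wide; open, the fingers measure 114 mm over their backs; the gripper's body (76 mm by 85 mm) begins 54 mm behind the grasp point. The pads swing forward as they close: fully open they stand 13 mm farther back than shut.
Start: joints at [1.167, 0.333, 0.04, 1.465, -0.013, 1.343, -0.059], TCP at [0.195, -0.62, 0.231] pointing down, gripper open.
Joint ranges: [-2.58, 2.58], [-0.38, 2.09], [-1.3, 1.39], [0.25, 2.4], [-1.5, 4.64], [0.08, 2.09], [-2.65, 2.65]. Speed limits (rad/s): [2.22, 2.22, 2.79, 2.79, 3.14, 3.14, 3.14].

## Interface

Orientations are given as a unit quaternion [x, y, z, w].
In Python, from rig import env, viewer gives the robot as it stands (env), with the cameras (viewer). Calls block until the motion is done:
- env.move_pose(position, orientation): joint-space move of the TCP to a pose.
- env.servo_line(position, rotation=None, feed=0.15): straight line of the TCP; rotation=None keeps the orientation; feed is the mean speed in m/s.
- env.goto_joints(angles): joint-space move.
- env.gripper_to(opening, squeeze=None): finger opening in m; squeeze is the grip in N (None keeps the last); returns when the fingers have stopped.
- env.pause(seconds).
- env.ik(position, orientation): joint angles nearest the present ones, or None.
- env.read_state(): the state.
- viewer.capture(name): name is "scene" or "side" or "wrist"; returns a dict with "pixels" (384x512x3 uint8, red, green, blue), "fx", "fy", "cx", "cy" (pixels), "position" and "attitude" of the camera in the world. Camera axes: x right, y up, looking along -z (the intrinsics and any distortion apply to the point x, -y, -z); pixel columns grow to the right and rows downward; lengths in m; the calibration is good to about 2 mm. The wrist camera is an equidistant fisheye: a pixel r from the principal point sees the ray r / f radians off the axis. A picture is of the moment at which its call begins. There is no depth.
A pose or a line that the arm cannot do raises env.MotionError and nothing moves.
- env.finish_job(): hands the job in; it is judged then, once.
The state is a dict: "time_s": time; "joint_pos": joint angles; "dq": joint speeds; "joint_efforts": joint torques, N m; "tool_pos": TCP position; "tool_rot": TCP orientation; "wrist_force": force on the tool from outside, world axes, zero at the start; "ft_torque": the same for the moment, N m; "opening": finger opening in m; "grasp_force": force on a finger pad.
Only numpy, scipy, OpenCV 4.12 (cv2) and the standard library are available. Lean on these libraries where they do the work, as an engineer would, in place of code of your own. Each camera call takes 0.05 s, during which the arm holds its last target. There are 200 camera calls.

## Working session

There is one attempt and no reset: what is moved stays moved. The work goes in short steps, each a Python script; the robot and the scene stay as the last script left them, time stands still between calls to the robot, and variables do not carry over. Pictures are saved under pics/ and viewed, at most 14 in all, crops included, and the job is handed in when it is done.

```bash
ls; mkdir -p pics
python3 - <<'E'
from rig import env, viewer
import cv2,numpy as np,pickle
d={}
for n in("scene","side","wrist"):
    c=viewer.capture(n);d[n]=c;cv2.imwrite(f"pics/{n}0.png",c["pixels"][:,:,::-1])
    print(n,c["fx"],c["cx"],c["cy"],c["position"],c["attitude"],[k for k in c])
pickle.dump(d,open("c0.pkl","wb"))
s=env.read_state();print(s["time_s"],s["tool_pos"],s["tool_rot"],s["opening"])
E
```

```text
pics
rig.py
scene 375.12500135640954 255.1627419608251 193.9798530077403 [0.25159011 0.53105431 0.63366644] [-0.11452534  0.36477587  0.87706095 -0.29083775] ['pixels', 'fx', 'fy', 'cx', 'cy', 'position', 'attitude']
side 391.2652634578225 258.4379881644601 187.18866437906172 [ 0.6758641  -0.93940493  0.61605561] [0.49429121 0.01764871 0.03582416 0.86837858] ['pixels', 'fx', 'fy', 'cx', 'cy', 'position', 'attitude']
wrist 297.3186396354542 253.13427731664038 183.35194749248734 [ 0.2727327  -0.59530274  0.37378078] [-0.13082722  0.09740215 -0.58286426  0.7960316 ] ['pixels', 'fx', 'fy', 'cx', 'cy', 'position', 'attitude']
0.15 [ 0.19492483 -0.61971957  0.2306252 ] [ 9.88413430e-01  1.51784409e-01 -1.41771833e-04 -6.03809523e-04] 0.08568789685202478
```

View pics/scene0.png

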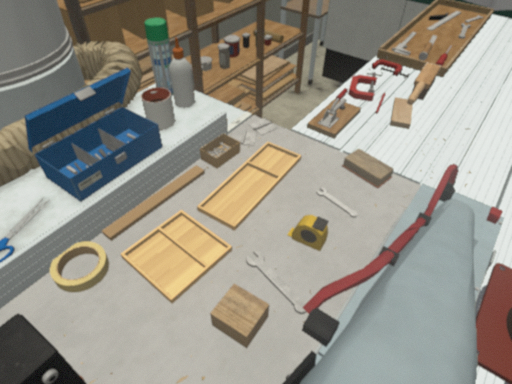

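View pics/side0.png

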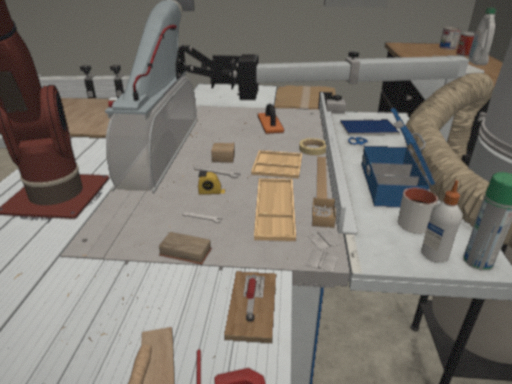

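```bash
cat > h.py <<'E'
import numpy as np,cv2,pickle
from scipy.spatial.transform import Rotation as R
def proj(c,p):
    v=R.from_quat(c["attitude"]).inv().apply(np.atleast_2d(p)-c["position"]);v=v*[1,-1,-1]
    return np.c_[c["cx"]+c["fx"]*v[:,0]/v[:,2],c["cy"]+c["fy"]*v[:,1]/v[:,2],v[:,2]]
def cast(c,px,z,fish=False):
    px=np.atleast_2d(np.asarray(px,float));u=(px-[c["cx"],c["cy"]])/[c["fx"],c["fy"]]
    if fish:
        r=np.linalg.norm(u,axis=1,keepdims=True)+1e-12;d=np.c_[u/r*np.sin(r),np.cos(r)]
    else: d=np.c_[u,np.ones(len(u))]
    d=R.from_quat(c["attitude"]).apply(d*[1,-1,-1]);t=(z-c["position"][2])/d[:,2]
    return (c["position"]+d*t[:,None])[:,:2]
E
python3 - <<'E'
from h import *
d=pickle.load(open("c0.pkl","rb"))
for n in("scene","side"):print(n,proj(d[n],[[0,0,0],[0,0,.4],[.195,-.62,.231],[.5,0,0],[.5,-.5,0]]).round(2).tolist())
for px in[(240,313),(368,167),(275,280),(337,202),(309,231),(176,253),(251,183),(221,150)]:print(px,cast(d["scene"],px,0.01).round(3))
s=d["scene"]["pixels"];o=cv2.resize(s[130:350,90:400],None,fx=2.55,fy=2.55,interpolation=3);cv2.imwrite("pics/sc.png",o[:,:,::-1])
E
```

```text
scene [[550.32, 341.46, 0.65], [783.3, 165.81, 0.37], [550.08, 54.99, 0.92], [302.64, 212.31, 0.86], [388.23, 114.97, 1.14]]
side [[56.24, 194.39, 1.16], [14.0, 55.8, 0.96], [-96.6, 301.72, 0.5], [222.68, 202.34, 1.13], [178.71, 353.18, 0.7]]
(240, 313) [[0.459 0.283]]
(368, 167) [[ 0.444 -0.225]]
(275, 280) [[0.447 0.19 ]]
(337, 202) [[ 0.449 -0.067]]
(309, 231) [[0.457 0.046]]
(176, 253) [[0.643 0.258]]
(251, 183) [[0.646 0.002]]
(221, 150) [[ 0.786 -0.052]]
```

View pics/wrist0.png

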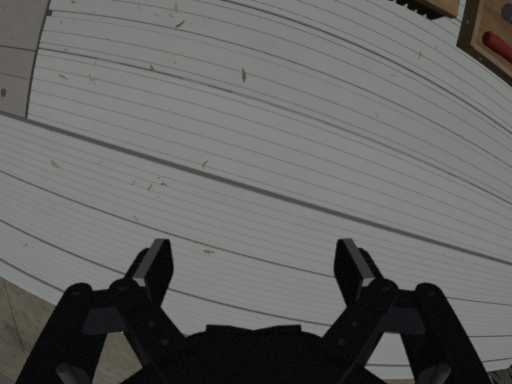

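View pics/sc.png

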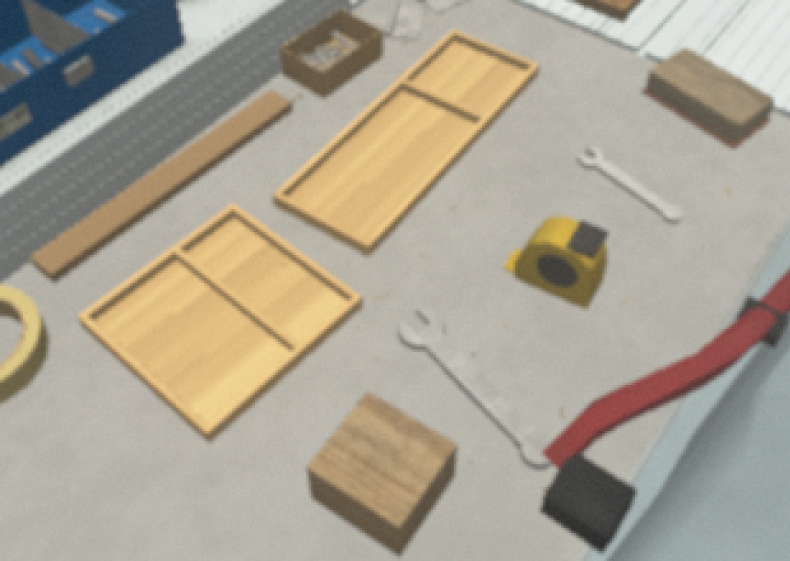

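Run:
```python
from h import *
d=pickle.load(open("c0.pkl","rb"))
s=d["side"]["pixels"];o=cv2.resize(s[0:270,80:360],None,fx=2.2,fy=2.2,interpolation=3);cv2.imwrite("pics/sd.png",o[:,:,::-1])
s=d["scene"]["pixels"];o=cv2.resize(s[150:384,280:512],None,fx=2.5,fy=2.5,interpolation=3);cv2.imwrite("pics/sc2.png",o[:,:,::-1])
print(cast(d["side"],[(110,178),(150,187),(190,150),(200,108)],0).round(3))
print(cast(d["scene"],[(420,190),(300,370),(305,340)],0).round(3))
```

```text
[[0.119 0.11 ]
 [0.264 0.066]
 [0.325 0.338]
 [0.267 0.792]]
[[ 0.31  -0.235]
 [ 0.323  0.299]
 [ 0.342  0.252]]
```

View pics/sd.png

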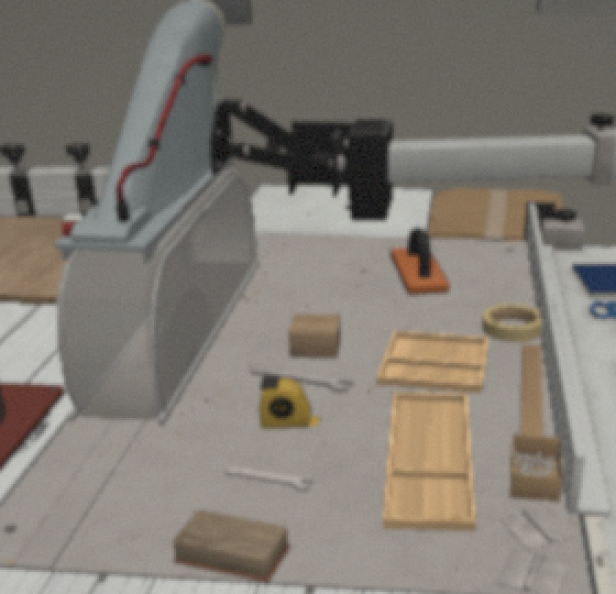

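View pics/sc2.png

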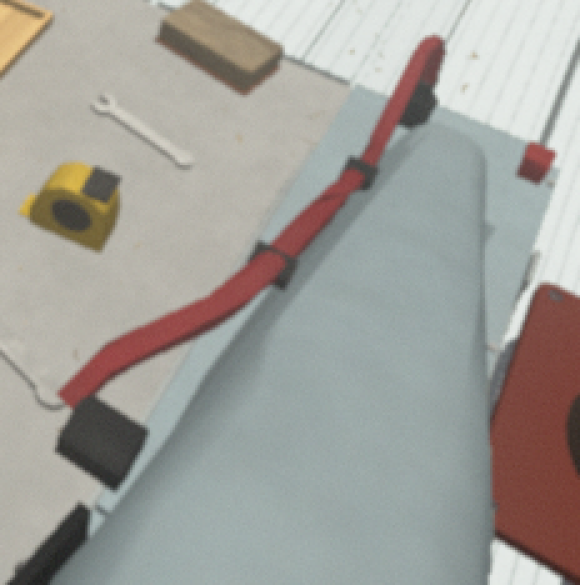

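```bash
cat >> h.py <<'E'
def ray(c,px):
    u=(np.asarray(px,float)-[c["cx"],c["cy"]])/[c["fx"],c["fy"]];d=R.from_quat(c["attitude"]).apply([u[0],-u[1],-1]);return c["position"],d/np.linalg.norm(d)
def tri(a,pa,b,pb):
    o,d=ray(a,pa);q,e=ray(b,pb);A=np.c_[d,-e];t=np.linalg.lstsq(A,q-o,rcond=None)[0];x,y=o+d*t[0],q+e*t[1];return ((x+y)/2).round(3),np.linalg.norm(x-y).round(4)
E
python3 - <<'E'
from h import *
d=pickle.load(open("c0.pkl","rb"))
f=lambda x,y:(80+x/2.2,y/2.2)
g=lambda x,y:(280+x/2.5,150+y/2.5)
S,C=d["side"],d["scene"]
for n,a,b in[("lowconn-far",f(124,212),g(418,105)),("top-near",f(207,60),g(100,440)),("low-near",f(124,212),g(100,440)),("clip",f(155,143),g(360,172)),("clip2",f(180,82),g(275,262)),("platecornerR",f(145,243),g(350,82)),("plateL",f(62,240),g(555,160)),("redknob",f(68,225),g(535,162)),("top-near",f(207,60),g(75,400))]:print(n,tri(S,a,C,b))
E
```

```text
lowconn-far (array([0.255, 0.086, 0.279]), np.float64(0.0047))
top-near (array([0.284, 0.419, 0.408]), np.float64(0.007))
low-near (array([0.244, 0.295, 0.214]), np.float64(0.1334))
clip (array([0.263, 0.212, 0.334]), np.float64(0.0041))
clip2 (array([0.27 , 0.327, 0.392]), np.float64(0.0042))
platecornerR (array([0.292, 0.053, 0.251]), np.float64(0.0005))
plateL (array([0.183, 0.052, 0.253]), np.float64(0.0072))
redknob (array([0.19 , 0.071, 0.264]), np.float64(0.0013))
top-near (array([0.291, 0.413, 0.409]), np.float64(0.0016))
```

Run:
```python
from h import *
from rig import env, viewer
from scipy.optimize import least_squares
d=pickle.load(open("c0.pkl","rb"))
g=lambda p:[(90+x/2.55,130+y/2.55) for x,y in p]
S=d["scene"]
for n,p,z in[("big",[(418,325),(537,455)],.008),("small",[(587,155),(675,215)],.006),("block",[(369,394),(456,448),(401,531),(308,470)],.045),
 ("sand",[(690,50),(772,102),(740,128),(648,75)],.03),("square",[(232,206),(361,298),(210,437),(82,318)],.015),("long",[(456,32),(538,68),(369,251),(276,199)],.015),("screw",[(340,12),(381,40),(325,78),(280,50)],.035),("tapebot",[(590,306),(515,280)],0)]:
    print(n,cast(S,g(p),z).round(3).tolist())
q=[];P=[]
Q=lambda a:[np.cos(a/2),np.sin(a/2),0,0]
for r,z in[(.45,.1),(.6,.1),(.7,.3),(.5,.3),(.6,.2),(.8,.1)]:
  for a in(-.5,0,.5):
    j=env.ik([r*np.cos(a),r*np.sin(a),z],Q(a))
    if j is None: print("none",r,z,a);continue
    q.append(j);P.append((r,z,a))
q=np.array(q);P=np.array(P)
for a,b in zip(P,q):print(a,b.round(2))
```

```text
big [[0.511, 0.171], [0.377, 0.21]]
small [[0.5, -0.08], [0.401, -0.06]]
block [[0.489, 0.26], [0.416, 0.257], [0.411, 0.325], [0.485, 0.329]]
sand [[0.482, -0.253], [0.385, -0.227], [0.395, -0.174], [0.498, -0.192]]
square [[0.713, 0.172], [0.561, 0.182], [0.569, 0.341], [0.723, 0.328]]
long [[0.7, -0.15], [0.599, -0.152], [0.586, 0.14], [0.688, 0.143]]
screw [[0.802, -0.083], [0.738, -0.071], [0.745, 0.008], [0.809, 0.003]]
tapebot [[0.414, 0.067], [0.477, 0.081]]
[ 0.45  0.1  -0.5 ] [ 0.65  0.06 -0.26  2.08  0.02  1.   -1.69]
[0.45 0.1  0.  ] [ 0.58  0.1  -0.7   2.06  0.07  1.01 -1.73]
[0.45 0.1  0.5 ] [ 0.6   0.24 -1.28  2.04  0.26  1.04 -1.88]
[ 0.6  0.1 -0.5] [ 0.56  0.34 -0.16  1.74  0.06  1.07 -1.69]
[0.6 0.1 0. ] [ 0.41  0.4  -0.59  1.72  0.25  1.1  -1.83]
[0.6 0.1 0.5] [ 0.01  0.43 -0.72  1.71  0.31  1.12 -1.88]
[ 0.7  0.3 -0.5] [ 0.52  0.42 -0.13  1.2   0.05  1.52 -1.67]
[0.7 0.3 0. ] [ 0.31  0.48 -0.58  1.19  0.25  1.55 -1.79]
[0.7 0.3 0.5] [ 0.02  0.58 -0.98  1.17  0.48  1.61 -1.92]
[ 0.5  0.3 -0.5] [ 0.65  0.01 -0.24  1.7   0.    1.43 -1.66]
[0.5 0.3 0. ] [ 0.59  0.04 -0.69  1.68  0.02  1.43 -1.67]
[0.5 0.3 0.5] [-0.25  0.02 -0.34  1.7   0.01  1.43 -1.66]
[ 0.6  0.2 -0.5] [ 0.57  0.26 -0.17  1.63  0.05  1.26 -1.68]
[0.6 0.2 0. ] [ 0.43  0.31 -0.62  1.61  0.19  1.28 -1.79]
[0.6 0.2 0.5] [ 0.19  0.41 -0.98  1.6   0.35  1.32 -1.91]
[ 0.8  0.1 -0.5] [ 0.48  0.72 -0.06  1.15  0.04  1.27 -1.65]
[0.8 0.1 0. ] [ 0.19  0.76 -0.44  1.13  0.31  1.31 -1.79]
[0.8 0.1 0.5] [-0.17  0.83 -0.73  1.12  0.52  1.36 -1.89]
```

```bash
cat > kin.py <<'E'
from h import *
def chain(p,q,s=(-1,-1,-1)):
    H,L1,L2,L3,c=p[:5];z=np.array([0,0,1.])
    A=R.from_euler('z',s[0]*q[0]+c)*R.from_euler('y',q[1]);B=A*R.from_euler('z',s[1]*q[2])*R.from_euler('y',q[3]);C=B*R.from_euler('z',s[2]*q[4])*R.from_euler('y',q[5])
    sh=z*H;e=sh+A.apply(z*L1);w=e+B.apply(z*L2);return sh,e,w,w+C.apply(z*L3),C
E
python3 - <<'E'
from kin import *
from rig import env, viewer
from scipy.optimize import least_squares
import itertools
Q=lambda a:[np.cos(a/2),np.sin(a/2),0,0]
D=[(np.array([1.167,.333,.04,1.465,-.013,1.343,-.059]),np.array([.195,-.62,.231]))]
for r,z in[(.45,.1),(.6,.1),(.7,.3),(.5,.3),(.6,.2),(.8,.1)]:
  for a in(-.5,0,.5):
    p=np.array([r*np.cos(a),r*np.sin(a),z]);j=env.ik(p,Q(a))
    if j is not None:D.append((j,p))
best=None
for s in itertools.product((-1,1),repeat=3):
  f=lambda p:np.concatenate([chain(p,q,s)[3]-x for q,x in D]+[.3*(chain(p,q,s)[4].apply([0,0,1])-[0,0,-1]) for q,x in D])
  for c in (0,1.57,-1.57,3.14):
    r=least_squares(f,[.35,.35,.35,.25,c])
    if best is None or r.cost<best[0]:best=(r.cost,s,r.x,np.abs(r.fun).max())
print(best)
for q,x in D:print(x.round(2),chain(best[2],q,best[1])[1].round(2),chain(best[2],q,best[1])[2].round(2))
E
```

```text
(np.float64(0.0008684455361911705), (-1, -1, -1), array([ 7.95943235,  0.48444178,  0.49727598,  8.07780006, -0.06394888]), np.float64(0.013950330583996945))
[ 0.2  -0.62  0.23] [ 0.05 -0.15  8.42] [ 0.2  -0.61  8.31]
[ 0.39 -0.22  0.1 ] [ 0.02 -0.02  8.44] [ 0.4  -0.2   8.18]
[0.45 0.   0.1 ] [ 0.04 -0.03  8.44] [0.46 0.01 8.18]
[0.39 0.22 0.1 ] [ 0.09 -0.07  8.43] [0.41 0.22 8.18]
[ 0.53 -0.29  0.1 ] [ 0.13 -0.09  8.42] [ 0.53 -0.28  8.18]
[0.6 0.  0.1] [ 0.17 -0.09  8.41] [0.6  0.   8.18]
[0.53 0.29 0.1 ] [ 0.2  -0.01  8.4 ] [0.53 0.29 8.18]
[ 0.61 -0.34  0.3 ] [ 0.17 -0.11  8.4 ] [ 0.61 -0.33  8.37]
[0.7 0.  0.3] [ 0.21 -0.08  8.39] [ 0.7  -0.    8.38]
[0.61 0.34 0.3 ] [ 0.27 -0.02  8.36] [0.62 0.33 8.38]
[ 0.44 -0.24  0.3 ] [ 0.   -0.    8.44] [ 0.44 -0.23  8.37]
[0.5 0.  0.3] [ 0.01 -0.01  8.44] [0.51 0.01 8.37]
[0.44 0.24 0.3 ] [0.01 0.   8.44] [0.43 0.25 8.37]
[ 0.53 -0.29  0.2 ] [ 0.1  -0.07  8.43] [ 0.53 -0.28  8.28]
[0.6 0.  0.2] [ 0.13 -0.07  8.42] [0.6  0.   8.28]
[0.53 0.29 0.2 ] [ 0.19 -0.05  8.4 ] [0.53 0.29 8.28]
[ 0.7  -0.38  0.1 ] [ 0.27 -0.17  8.32] [ 0.69 -0.39  8.18]
[0.8 0.  0.1] [ 0.32 -0.08  8.31] [ 0.8  -0.01  8.18]
[0.7  0.38 0.1 ] [0.36 0.04 8.29] [0.71 0.37 8.18]
```

```bash
cat >> h.py <<'E'
Q=lambda a:[np.cos(a/2),np.sin(a/2),0,0]
E
python3 - <<'E'
from h import *
from rig import env, viewer
d={}
for i,(x,y) in enumerate([(.47,.0),(.47,.2)]):
    env.move_pose([x,y,.25],Q(0));c=viewer.capture("wrist");d[i]=c
    s=env.read_state();print(s["time_s"],s["tool_pos"].round(3),s["joint_pos"].round(2),c["position"],R.from_quat(c["attitude"]).apply([0,0,-1]).round(3))
pickle.dump(d,open("c1.pkl","wb"))
cv2.imwrite("pics/w1.png",np.vstack([d[0]["pixels"][:300],d[1]["pixels"][:300]])[:,:,::-1])
E
```

```text
2.6083 [ 0.47  -0.001  0.25 ] [ 0.63 -0.01 -0.7   1.83 -0.01  1.33 -1.64] [ 0.55167999 -0.00116078  0.39322858] [-0.322  0.    -0.947]
3.475 [0.471 0.198 0.25 ] [ 0.4   0.12 -0.94  1.73  0.1   1.34 -2.13] [0.5519427  0.19881621 0.39302034] [-0.322 -0.    -0.947]
```

View pics/w1.png

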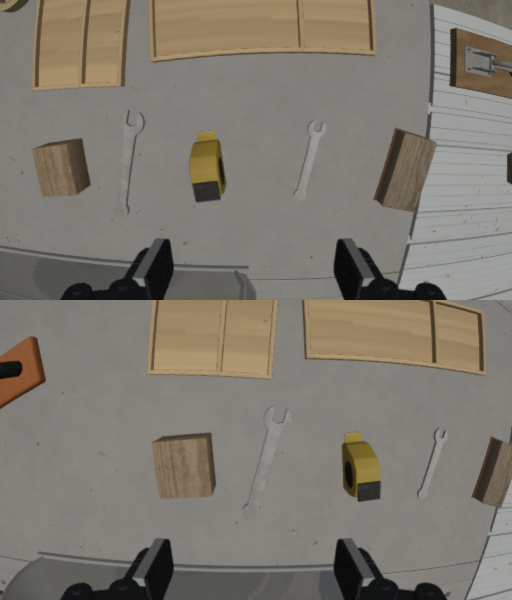

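Run:
```python
from h import *
d=pickle.load(open("c1.pkl","rb"))
p=d[1]["pixels"];a=cv2.resize(p[120:220,140:240],None,fx=4,fy=4,interpolation=3);b=cv2.resize(p[120:220,320:420],None,fx=4,fy=4,interpolation=3)
cv2.imwrite("pics/z1.png",np.hstack([a,b])[:,:,::-1])
C=lambda i,px,z:cast(d[i],px,z,True)
for n,i,px,z in[("big",1,[(277,108),(249,217)],.006),("bigA",0,[(134,112),(126,213)],.006),("small",0,[(318,121),(299,200)],.005),("smallB",1,[(441,130),(422,198)],.005),
 ("long",0,[(150,0),(156,61),(374,54),(373,0)],.015),("longB",1,[(304,0),(306,57),(482,74),(485,0)],.015),("longwall",0,[(299,0),(302,48)],.015),
 ("sqB",1,[(149,0),(148,74),(271,78),(277,0)],.015),("sqwall",1,[(224,0),(220,72)],.015)]:
    r=C(i,px,z);v=r[1]-r[0];print(n,r.round(4).tolist(),"mid",r[:2].mean(0).round(4),"len",np.linalg.norm(v).round(3),"ang",np.arctan2(v[1],v[0]).round(3))
# block mask top by contour, spanner masks
for i,roi,nm,z in[(1,(230,100,60,125),"big",.006),(0,(290,115,40,90),"small",.005)]:
    x,y,w,h=roi;g=cv2.cvtColor(d[i]["pixels"],cv2.COLOR_RGB2GRAY)[y:y+h,x:x+w].astype(int)
    m=(np.abs(g-np.median(g))>14).astype(np.uint8)
    m=cv2.morphologyEx(m,cv2.MORPH_CLOSE,np.ones((5,5)));n,l,st,ce=cv2.connectedComponentsWithStats(m)
    k=1+np.argmax(st[1:,4]);ys,xs=np.where(l==k);P=C(i,np.c_[xs+x,ys+y],z)
    r=cv2.minAreaRect((P*1000).astype(np.float32));print(nm,st[k],r)
```

```text
big [[0.5232, 0.1679], [0.3691, 0.2046]] mid [0.4461 0.1863] len 0.158 ang 2.908
bigA [[0.5228, 0.1617], [0.372, 0.1932]] mid [0.4474 0.1775] len 0.154 ang 2.936
small [[0.5069, -0.0869], [0.3947, -0.0661]] mid [ 0.4508 -0.0765] len 0.114 ang 2.958
smallB [[0.5052, -0.0849], [0.3956, -0.0681]] mid [ 0.4504 -0.0765] len 0.111 ang 2.99
long [[0.674, 0.1328], [0.589, 0.1238], [0.6018, -0.159], [0.6777, -0.1585]] mid [0.6315 0.1283] len 0.085 ang -3.037
longB [[0.6665, 0.1351], [0.5904, 0.1327], [0.6018, -0.1544], [0.7272, -0.1646]] mid [0.6284 0.1339] len 0.076 ang -3.111
longwall [[0.6659, -0.0584], [0.6017, -0.062]] mid [ 0.6338 -0.0602] len 0.064 ang -3.087
sqB [[0.6741, 0.3339], [0.5727, 0.335], [0.562, 0.1766], [0.6647, 0.1692]] mid [0.6234 0.3345] len 0.101 ang 3.13
sqwall [[0.6649, 0.2353], [0.57, 0.2402]] mid [0.6174 0.2377] len 0.095 ang 3.09
big [30 23 15 36 55] ((480.7251281738281, 183.06884765625), (6.430451393127441, 50.63163375854492), 68.02399444580078)
small [  3   6  33  74 661] ((454.33795166015625, -77.5390625), (25.321035385131836, 106.3438720703125), 80.61094665527344)
```

View pics/z1.png

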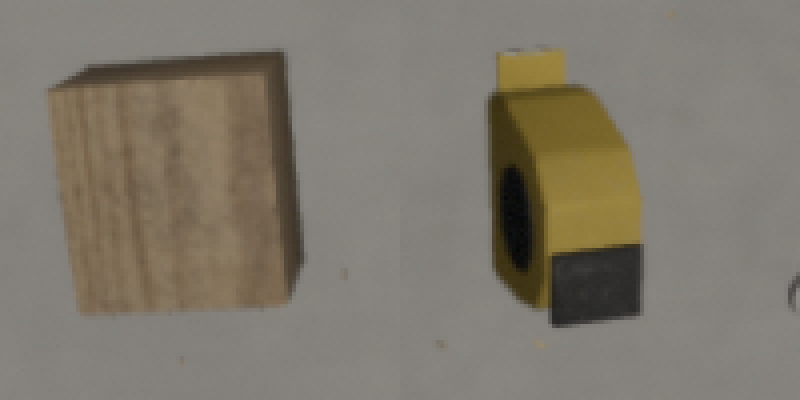

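Run:
```python
from h import *
from rig import env, viewer
d=pickle.load(open("c1.pkl","rb"))
B=np.array([(50,88),(267,72),(288,304),(80,313)])/4+[140,120]
r=cast(d[1],B,.045,True);print("block",r.round(4).tolist(),r.mean(0),np.linalg.norm(np.roll(r,-1,0)-r,axis=1).round(4),[np.arctan2(*(r[a]-r[b])[::-1]).round(3) for a,b in((0,3),(1,2),(0,1),(3,2))])
T=np.array([(545,200),(638,200),(553,250),(641,243),(641,316),(553,325)])/4+[220,120]
print("tapetop",cast(d[1],T,.066,True).round(4).tolist())
print("hook",cast(d[1],np.array([(497,52),(564,52)])/4+[220,120],.004,True).round(4).tolist())
e={}
for i,(x,y) in enumerate([(.66,.25),(.66,0)]):
    env.move_pose([x,y,.25],Q(0));e[i]=viewer.capture("wrist")
pickle.dump(e,open("c2.pkl","wb"));print(env.read_state()["time_s"])
cv2.imwrite("pics/w2.png",np.vstack([e[0]["pixels"][:300],e[1]["pixels"][:300]])[:,:,::-1])
```

```text
block [[0.4872, 0.3229], [0.4906, 0.2541], [0.4165, 0.2507], [0.4128, 0.3201]] [0.45178907 0.28696014] [0.0689 0.0741 0.0694 0.0744] [np.float64(0.039), np.float64(0.046), np.float64(1.619), np.float64(1.624)]
tapetop [[0.4575, 0.0758], [0.4579, 0.0448], [0.4418, 0.0714], [0.4441, 0.0418], [0.4198, 0.0381], [0.4172, 0.0683]]
hook [[0.4919, 0.0749], [0.4929, 0.0502]]
5.3667
```

View pics/w2.png

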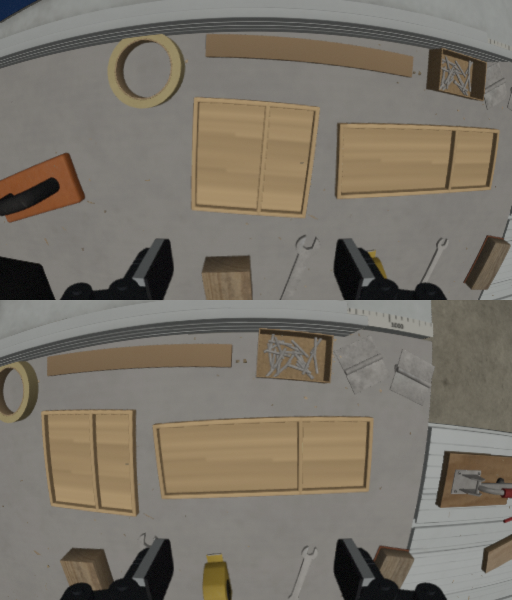

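Run:
```python
from h import *
e=pickle.load(open("c2.pkl","rb"))
for n,i,px in[("sq",0,[(193,98),(319,107),(305,216),(192,209)]),("sq'",1,[(42,111),(134,110),(137,214),(48,205)]),("long",1,[(154,125),(371,117),(368,189),(163,198)]),("long'",0,[(339,124),(498,128),(492,189),(338,198)])]:
    r=cast(e[i],px,.015,True);print(n,r.round(4).tolist(),r.mean(0).round(4),np.linalg.norm(np.roll(r,-1,0)-r,axis=1).round(4),[np.arctan2(*(r[a]-r[b])[::-1]).round(3) for a,b in((0,3),(1,2),(0,1),(3,2))])
r=cast(e[1],[(299,120),(300,193)],.015,True);print(r.round(4))
r=cast(e[0],[(266,103),(261,213)],.015,True);print(r.round(4))
```

```text
sq [[0.7268, 0.3261], [0.7157, 0.1652], [0.5634, 0.1759], [0.5739, 0.3355]] [0.6449 0.2507] [0.1613 0.1526 0.16   0.1532] [np.float64(-0.061), np.float64(-0.07), np.float64(1.502), np.float64(1.506)]
sq' [[0.7273, 0.3229], [0.7153, 0.1613], [0.564, 0.1735], [0.5732, 0.3431]] [0.6449 0.2502] [0.162  0.1518 0.1698 0.1555] [np.float64(-0.131), np.float64(-0.081), np.float64(1.497), np.float64(1.517)]
long [[0.6937, 0.1335], [0.707, -0.1555], [0.6047, -0.1621], [0.5902, 0.1293]] [ 0.6489 -0.0137] [0.2893 0.1024 0.2917 0.1036] [np.float64(0.041), np.float64(0.064), np.float64(1.617), np.float64(1.621)]
long' [[0.6945, 0.1372], [0.7094, -0.1545], [0.6025, -0.168], [0.5906, 0.13]] [ 0.6493 -0.0138] [0.2921 0.1078 0.2983 0.1041] [np.float64(0.069), np.float64(0.126), np.float64(1.622), np.float64(1.611)]
[[ 0.6986 -0.0567]
 [ 0.5988 -0.0625]]
[[0.7191 0.2334]
 [0.5685 0.2384]]
```

```bash
cat > pp.py <<'E'
from h import *
from rig import env, viewer
HI=.15
def st(t):
    s=env.read_state();print(t,round(s["time_s"],1),s["tool_pos"].round(4),"open",round(s["opening"],4),"gf",round(float(np.max(s["grasp_force"])),1),"wf",np.round(s["wrist_force"],1),"q",s["joint_pos"].round(2));return s
def pick(p,psi,z,opn,squeeze):
    env.gripper_to(opn);env.move_pose([*p,HI],Q(psi));env.servo_line([*p,z],feed=.12);st("down")
    env.gripper_to(.0,squeeze);env.pause(.2);st("grip");env.servo_line([*p,HI],feed=.15);return st("up")
def place(p,psi,z,opn):
    env.move_pose([*p,HI],Q(psi));env.servo_line([*p,z+.02],feed=.15);env.servo_line([*p,z],feed=.04);st("at")
    env.gripper_to(opn);env.pause(.2);env.servo_line([*p,HI],feed=.15);st("done")
E
python3 - <<'E'
from pp import *
for p,a,z in[((.446,.186),-.234,.002),((.6466,.0352),1.619,.006),((.452,.287),.043,.02),((.6536,-.1096),.048,.024),((.4505,-.0765),-.17,.001),((.6471,.2824),-.067,.006),((.4527,.0575),.125,.035),((.6419,.2046),-.067,.039)]:
    print([None if j is None else j.round(2).tolist() for j in(env.ik([*p,.15],Q(a)),env.ik([*p,z],Q(a)))])
s=pick((.446,.186),-.234,.002,.05,60)
c=viewer.capture("wrist");cv2.imwrite("pics/g1.png",c["pixels"][:,:,::-1])
E
```

```text
[[0.63, 0.22, -1.21, 1.92, 0.23, 1.15, -2.47], [0.16, 0.34, -0.72, 2.06, 0.3, 0.84, -2.54]]
[[0.71, 0.73, -1.26, 1.53, 0.7, 1.4, -0.55], [0.67, 0.87, -1.16, 1.64, 0.85, 1.21, -0.63]]
[[0.36, 0.4, -1.21, 1.8, 0.4, 1.22, -2.49], [0.22, 0.55, -1.06, 1.92, 0.57, 1.01, -2.62]]
[[0.78, 0.6, -0.98, 1.49, 0.5, 1.32, -1.77], [0.73, 0.72, -0.89, 1.6, 0.6, 1.12, -1.83]]
[[1.23, 0.11, -1.19, 1.98, 0.11, 1.13, -1.75], [0.99, 0.4, -1.03, 2.11, 0.45, 0.87, -2.04]]
[[0.14, 0.68, -0.95, 1.37, 0.55, 1.37, -2.46], [0.1, 0.8, -0.86, 1.49, 0.64, 1.15, -2.52]]
[[0.99, 0.12, -1.25, 1.98, 0.13, 1.13, -1.76], [0.81, 0.37, -1.15, 2.09, 0.42, 0.94, -2.01]]
[[0.29, 0.62, -0.97, 1.46, 0.52, 1.33, -2.36], [0.25, 0.72, -0.9, 1.56, 0.6, 1.16, -2.41]]
down 8.3 [0.4462 0.1862 0.0023] open 0.0501 gf 0.0 wf [0.2 0.2 0.3] q [ 0.32  0.41 -0.91  2.05  0.42  0.87 -2.63]
grip 9.0 [0.4463 0.1858 0.0026] open 0.0157 gf 58.6 wf [-2.  -1.3  7.5] q [ 0.32  0.4  -0.91  2.05  0.42  0.87 -2.63]
up 10.1 [0.4454 0.1857 0.1491] open 0.0152 gf 58.7 wf [-0.2 -0.6 -3. ] q [ 0.49  0.17 -1.04  1.92  0.16  1.14 -2.42]
```

View pics/g1.png

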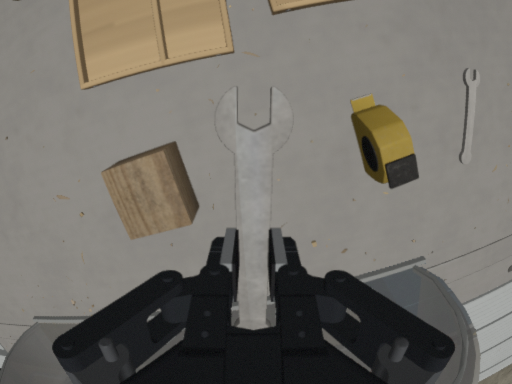

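Run:
```python
from pp import *
c=viewer.capture("wrist");s=env.read_state();px=[(237,87),(271,87)]
t=cast(c,px,s["tool_pos"][2]+.005,True).mean(0);off=np.dot(t-s["tool_pos"][:2],[np.cos(.234),-np.sin(.234)]);print("jaw tip ahead of TCP",off)
e=off-.082  # spanner centre ahead of TCP along tool x
if abs(e)<.015:
    p=np.array([.6466,.0352])-e*np.array([np.cos(1.619),np.sin(1.619)]);print(p)
    place(p,1.619,.0065,.04)
    c=viewer.capture("wrist");cv2.imwrite("pics/p1.png",c["pixels"][:,:,::-1])
    print([None if j is None else j.round(2).tolist() for j in(env.ik([.452,.287,.15],Q(.043)),env.ik([.452,.287,.02],Q(.043)))])
```

```text
jaw tip ahead of TCP 0.08113210838941821
[0.64655818 0.03606688]
at 13.5 [0.6463 0.0358 0.0067] open 0.0155 gf 59.8 wf [-3.7 -1.2  5.1] q [ 0.61  0.79 -1.03  1.64  0.73  1.15 -0.57]
done 15.2 [0.646  0.0358 0.1489] open 0.04 gf 0.0 wf [-0.6  0.2  0.2] q [ 0.66  0.65 -1.14  1.53  0.6   1.35 -0.49]
[[0.23, 0.31, -1.01, 1.81, 0.29, 1.18, -2.4], [0.09, 0.47, -0.87, 1.92, 0.44, 0.95, -2.52]]
```

View pics/p1.png

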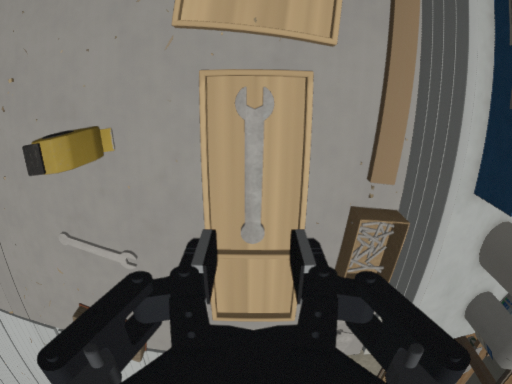

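Run:
```python
from pp import *
s=pick((.452,.287),.043,.010,.085,40)
if .055<s["opening"]<.08:
    place((.6536,-.1096),.048,.0155,.085)
    s=pick((.4505,-.0765),-.17,.001,.05,40)
    c=viewer.capture("wrist");t=env.read_state();pickle.dump((c,t["tool_pos"]),open("c3.pkl","wb"));cv2.imwrite("pics/g3.png",c["pixels"][:,:,::-1])
```

```text
down 18.7 [0.4525 0.2874 0.0107] open 0.0853 gf 0.0 wf [-0.  -0.   0.4] q [ 0.1   0.49 -0.9   1.93  0.47  0.94 -2.55]
grip 19.2 [0.4526 0.2874 0.0109] open 0.0692 gf 45.6 wf [-0.7 -0.7  5.9] q [ 0.1   0.49 -0.9   1.93  0.47  0.94 -2.55]
up 20.3 [0.4516 0.2865 0.1491] open 0.0693 gf 45.5 wf [-0.5 -0.3 -1.5] q [ 0.22  0.31 -1.01  1.81  0.28  1.18 -2.4 ]
at 23.5 [ 0.6535 -0.1096  0.0151] open 0.0697 gf 45.5 wf [ 1.   0.7 -0.8] q [ 0.69  0.7  -0.82  1.6   0.56  1.09 -1.81]
done 25.1 [ 0.653  -0.1097  0.1489] open 0.0851 gf 0.0 wf [-0.2 -0.1  0.2] q [ 0.73  0.57 -0.9   1.5   0.45  1.3  -1.73]
down 27.7 [ 0.451  -0.0766  0.0015] open 0.0501 gf 0.0 wf [ 1.1  0.9 -0.8] q [ 0.93  0.36 -0.95  2.11  0.39  0.85 -2.  ]
grip 28.3 [ 0.4508 -0.0768  0.0015] open 0.0121 gf 39.0 wf [-1.1 -0.6  5.7] q [ 0.93  0.36 -0.95  2.11  0.39  0.85 -2.  ]
up 29.5 [ 0.4499 -0.0765  0.1492] open 0.012 gf 38.8 wf [-0.5  0.6 -2.3] q [ 1.13  0.09 -1.08  1.98  0.09  1.12 -1.73]
```

View pics/g3.png

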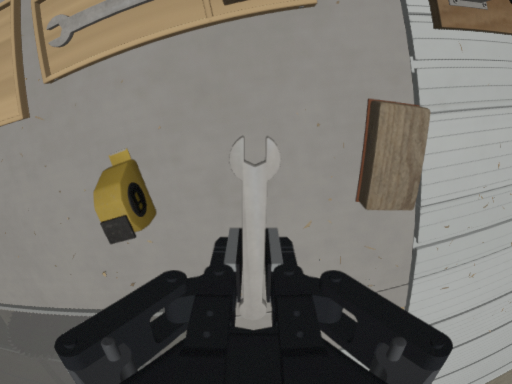

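Run:
```python
from pp import *
place((.6471,.2824),-.067,.0055,.035)
s=pick((.4527,.0575),.125,.033,.07,70)
if s["opening"]>.025:
    place((.6419,.2046),-.067,.038,.06)
    env.move_pose([.60,.1,.28],Q(0))
    a=viewer.capture("wrist");b=viewer.capture("side");pickle.dump((a,b),open("c4.pkl","wb"))
    cv2.imwrite("pics/f.png",np.vstack([a["pixels"][:290],cv2.resize(b["pixels"][135:275,160:400],(512,299),interpolation=3)])[:,:,::-1])
```

```text
at 32.7 [0.6469 0.2821 0.0057] open 0.0116 gf 39.7 wf [-1.9 -3.2  5. ] q [ 0.15  0.85 -0.95  1.48  0.72  1.19 -2.56]
done 34.4 [0.6467 0.2819 0.1488] open 0.0351 gf 0.0 wf [-0.  -0.7 -0.8] q [ 0.18  0.72 -1.04  1.37  0.61  1.39 -2.49]
down 37.0 [0.4532 0.0577 0.0336] open 0.0696 gf 0.0 wf [ 0.1 -0.8  0.7] q [ 0.8   0.36 -1.13  2.09  0.41  0.93 -2.01]
grip 37.7 [0.4531 0.0575 0.0336] open 0.033 gf 69.2 wf [-2.   0.1  6.4] q [ 0.8   0.36 -1.13  2.09  0.41  0.93 -2.01]
up 38.6 [0.4521 0.0572 0.1492] open 0.0329 gf 69.7 wf [ 0.4 -0.8 -2.3] q [ 0.98  0.12 -1.24  1.98  0.13  1.13 -1.76]
at 41.0 [0.6417 0.2044 0.0378] open 0.0329 gf 70.1 wf [-1.4 -0.8  0.6] q [ 0.34  0.81 -1.07  1.55  0.74  1.23 -2.49]
done 42.4 [0.6415 0.2042 0.1489] open 0.06 gf 0.0 wf [ 0.6 -0.6  0.1] q [ 0.37  0.71 -1.15  1.46  0.65  1.39 -2.44]
```

View pics/f.png

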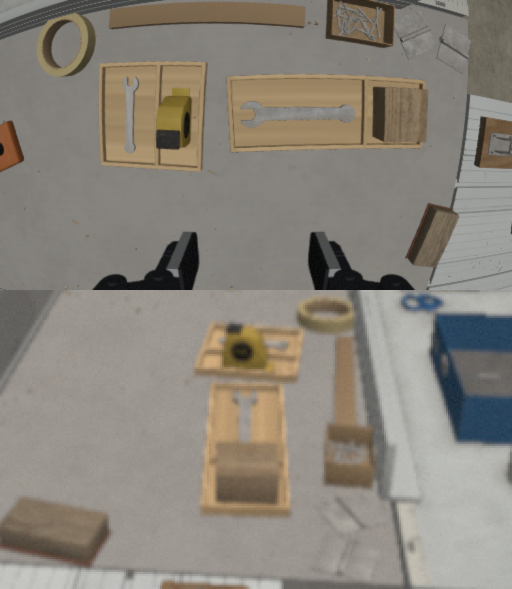

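Run:
```python
from pp import *
e=[]
for p in[(.64,-.1,.22),(.60,.21,.22)]:
    env.move_pose(list(p),Q(0));env.pause(.2);e.append(viewer.capture("wrist"))
pickle.dump(e,open("c5.pkl","wb"));st("t")
cv2.imwrite("pics/f2.png",np.hstack([cv2.resize(x["pixels"][20:220,150:350],(400,400),interpolation=3) for x in e])[:,:,::-1])
```

```text
t 45.8 [0.6006 0.2087 0.2199] open 0.0602 gf 0.0 wf [ 0.6 -0.8 -1.2] q [ 0.42  0.58 -1.18  1.47  0.53  1.45 -2.35]
```

View pics/f2.png

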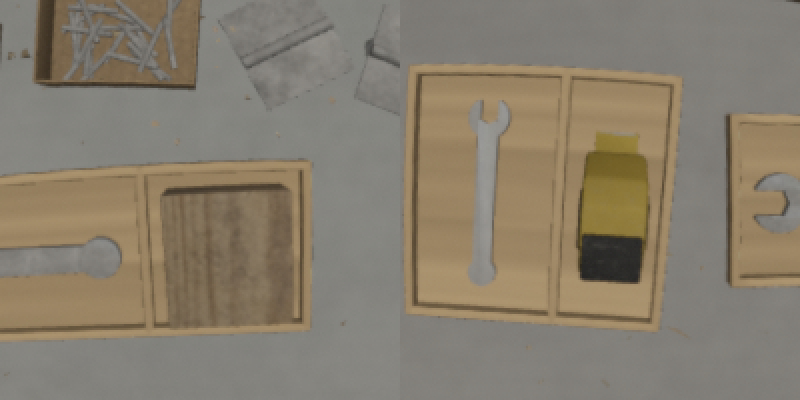

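Run:
```python
from h import *
e=pickle.load(open("c5.pkl","rb"));B=np.array([(161,192),(290,189),(297,323),(168,327)])/2+[150,20]
r=cast(e[0],B,.049,True);L=lambda P:R.from_euler('z',-.048).apply(np.c_[P-[.649,-.0137],np.zeros(len(P))])[:,:2]
print(L(r).round(4).tolist(),L(r).mean(0),np.linalg.norm(np.roll(r,-1,0)-r,axis=1).round(4))
t=np.array([(161,160),(145,335),(311,160),(311,328)]);
print("tray inner/outer",L(cast(e[0],np.array([(311,160),(311,328),(143,172),(150,335)])/2+[150,20],.015,True)).round(4).tolist())
```

```text
[[0.038, -0.0619], [0.037, -0.1303], [-0.0383, -0.1337], [-0.0375, -0.0611]] [-0.00020803 -0.09675427] [0.0684 0.0753 0.0725 0.0755]
tray inner/outer [[0.0506, -0.1478], [-0.0535, -0.1476], [0.0471, -0.0493], [-0.0537, -0.0467]]
```

```bash
python3 -c "
from rig import env, viewer
print(env.finish_job())"
```

```text
the job is handed in; nothing more can be done
None
```

Both kits are made up and the job was handed in at about 46 s: in the last pictures each item lay flat in its compartment (the block measured within 1 mm of centre) and the sanding block and screw box looked untouched, though no verdict was returned.

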